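# Stow the tape and shut the toolbox

### The arm

A 6-joint arm with a two-finger parallel gripper is mounted at the origin on a cart in front of the work surface, level with it; the furniture and walls round the work are solid. World frame = base frame: x ahead of the robot, y to its left, z up, the work surface at z = 0. Lengths are in mm, angles in rad, forces in N, time in s.
With the tool pointing down it reaches from about 400 to 925 mm from the base axis. Payload 12.5 kg.
Tool frame: the origin (TCP) lies at the very end of the fingers, on their centre line; the grasp point (between the pads) lies 19 mm behind it (env.grip_point_offset is the distance from the TCP to the grasp point, in mm); z points along the fingers, y is the direction in which the jaws open and shut (so a half turn about z gives the same grasp; the last joint's range is limited). The gripper opens to 95 mm and grips with 3 to 60 N. Pads are 20 mm wide; open, the fingers measure 119 mm over their backs; the gripper's body (75 mm by 180 mm) begins 59 mm behind the grasp point.
Start: joints at [1.048, 0.491, 1.559, -0, 1.092, -0.106], TCP at [253.009, 571.519, 214.661] pointing down, gripper open.
Joint ranges: [-3.1, 3.1], [-0.84, 2.19], [0.05, 2.79], [-1.13, 4.28], [0.06, 2.93], [-2.69, 2.69]. Speed limits (rad/s): [2.22, 2.22, 2.79, 3.14, 3.14, 3.14].

### API

Orientations are given as [roll, pitch, yaw] about the fixed x, y, z axes, in that order (R = Rz(yaw) Ry(pitch) Rx(roll)).
In Python, from cell import env gives the robot as it stands.
- The arm moves only by the tool drive_tool, never from a script. Its argument "commands" is a list of rows, each an object of numbers: "dx", "dy", "dz": the shift along the world's x, y, z in mm; "yaw": the turn about the world's z in degrees. In form: [{"dx": .., "dy": .., "dz": .., "yaw": ..}, ...]. A call has 1 to 5 rows; each row shifts and turns the commanded pose from where the row before left it; what a row does not reach is not made up. A row lasts 1/12 s, in which the tool goes at most 41.7 mm and 7.16 degrees, less where a joint would pass 70% of its speed; a pose out of reach is approached as far as the arm can. A call with a gripper value outside its range is refused whole. "grip" is the opening, from 0 (shut) to 1 (fully open), set as the call begins (left out, the last holds). The fingers move at their own pace and stop on an object; the grip force is fixed at half the most. Time passes only in rows, so rows that do not move let the fingers close. It gives the time, the measured TCP pose, the force and the opening at its end, in the units of the state.
- env.state(): the state, without advancing time (a new reading comes with each control period).
- env.read_camera(name): name is "scene" or "top"; returns the picture (400x640x3 uint8, red, green, blue); there is no depth.
- env.calibration(name): a dict with "intrinsics" (3x3 intrinsics, pixels), "rvec" (rotation vector, rad) and "tvec" (3), from world to camera coordinates, as OpenCV has them. Camera axes: x right, y down, z forward; pixel columns grow to the right and rows downward; lengths in mm; the calibration is good to about 2 mm. A picture is of the moment at which its call begins. calibration takes no time and is no camera call.
- env.job_done(): hands the job in, once; it reports no verdict.
Trained networks look in the newest picture that a camera, given by its name, has taken for a name from the list of things; names that differ only in an ending like _2 or _b are one class to them, and where a whole thing is asked for, a point or a joint stands for the part that bears it (a point fixed in the world has none). Each returns a list of dicts, best first, with "conf" (0 to 1); they miss things now and then, are a little off and sometimes report something else, mostly with a low value. They report only what shows in the picture. A call takes as long as a camera call.
- env.trace(query, camera): "pixels" (400x640 bool, what is visible of it) and "pixel" ([column, row] in pixels, amid what is visible of it).
- env.place_of(query, camera): "pixel" ([column, row] in pixels: a listed point, or the origin of a listed thing).
The state is a dict: "t": time; "joints": joint angles; "qvel": joint speeds; "tau": joint torques, N m; "eef_pos": TCP position; "tcp_rot": TCP orientation; "ft_force": force on the tool from outside, world axes, zero at the start; "moment": the same for the moment, N m; "opening": opening from 0.0 (shut) to 1.0 (fully open).
Only numpy, scipy, OpenCV 4.12 (cv2) and the standard library are available. Lean on these libraries where they do the work, as an engineer would, in place of code of your own. Each camera call takes 0.05 s, during which the arm holds its last target.

### The job

Put the roll of black insulating tape into the open red-lidded toolbox and let go of it, then push the lid over from behind, just past upright, and let it swing down by its own weight without following it. It comes to rest slightly ajar on its catch: press its front edge down gently, never with more than about 15 N, until the catch snaps and the lid is fully home. Leave the other tools where they lie.

Things in the scene. Friction and masses are not known exactly. Their poses are not given: they have to be found in the camera images.
- tape_center (a point): Centre (half-way up) of the loose black roll of insulating tape, lying flat: 58 mm across, 19 mm high, about 50 g. It starts on the bench at the right.
- toolbox: Grey steel toolbox with red lid, fixed on a 150x210 mm mat on the bench. Outside 140 mm (its x) by 200 mm (its y), 70 mm high, walls and floor 4 mm. Origin: on the bench under its middle; z up. It stands on screw feet, so its underside is 4 to 20 mm above the origin: the reading does not show how much. -x side: front with the catch; +x rim: lid hinge. Bail handles stick out 11 mm at the y ends.
- lid (a joint): Lid angle in rad: 0 shut, pi/2 upright, 1.85 open at its stop, leaning back over the hinge side. Hinge line: along y at x = 70 mm, 70 mm above the box's underside. The lid is a flat panel, 148 mm from hinge to front edge, 210 mm wide (y), 0.35 kg; its outer face (the top when shut) lies 8 mm off the hinge line; inside it has a 9 mm lip and, mid-front, a 24 mm tab.
- spanner_1: Loose spanner, 192 mm long, lying on the bench in front of the tool case: leave alone. Origin: centre of its underside.
- spanner_2: Loose spanner, 153 mm long, lying on the bench in front of the tool case: leave alone. Origin: centre of its underside.
- sanding_block: Loose cork sanding block, 60x100x32 mm, on the bench to the right of the tool case: leave alone. Origin: centre of its underside.
- catch_point (a point): The catch, in the middle of the box's front side: a sprung brass roller; this point lies at nominal height, 60 mm above the origin of toolbox. The hinge is a bit stiff and damped: the lid stays put near upright, falls by itself below about 1.35 in 1 to 2 s, and rests ajar on the roller at about 0.04 to 0.05. About 7 to 10 N down near the front edge drives it over; resistance then drops and a hard stop follows at 0.

How it is judged:
By the outcome, as a careful person would: the job done as asked, in the order asked, and still so for the second after the job is handed in, with the robot touching nothing.
It also fails if it takes over 72 s, if anything falls off the work surface, if the arm or the gripper's body presses on something with over 40 N, if the wrist force passes 120 N, or if a joint passes its speed limit or range.

## Working session

There is one attempt and no reset: what is moved stays moved. The work goes in short steps, Python scripts to look and compute and a tool call to move; the robot and the scene stay as the last step left them, time stands still between calls to the robot, and variables do not carry over. Pictures are saved under pics/ and viewed, and the job is handed in when it is done.

Besides the shell and the picture viewer there is one more tool, called after "Emit:" as a command line: name --argument value ..., lists and objects as JSON in quotes. drive_tool: Moves the arm, as the interface text tells. Its arguments: {"type":"object","properties":{"commands":{"type":"array"},"grip":{"type":"number"}},"required":["commands"]}

```bash
mkdir -p pics; ls
python3 - <<'E'
from cell import env
import cv2
for n in ("scene","top"):
    im=env.read_camera(n); cv2.imwrite(f"pics/{n}0.png",im[:,:,::-1])
    c=env.calibration(n); print(n,c)
    for q in ("tape_center","toolbox","lid","catch_point","spanner_1","sanding_block"):
        try:
            print(q,[(r['pixel'],round(r['conf'],2)) for r in env.place_of(q,n)])
        except Exception as e: print(q,e)
print(env.state())
E
```

```text
pics
scene {'intrinsics': array([[429.31528666,   0.        , 321.05301418],
       [  0.        , 429.31528666, 198.89725844],
       [  0.        ,   0.        ,   1.        ]]), 'rvec': array([ 1.9718467 , -1.04561304,  0.51940375]), 'tvec': array([-343.0583793 ,  291.369648  ,  857.79856942])}
tape_center [([445.3, 284.2], 0.8)]
toolbox [([215.2, 190.6], 0.74)]
lid it knows: catch_point, sanding_block, spanner, tape_center, toolbox
catch_point [([225.6, 162.1], 0.64)]
spanner_1 [([284.3, 235.7], 0.8), ([348.0, 270.4], 0.66)]
sanding_block [([464.1, 237.2], 0.89)]
top {'intrinsics': array([[373.13056252,   0.        , 319.58260816],
       [  0.        , 373.13056252, 195.68536141],
       [  0.        ,   0.        ,   1.        ]]), 'rvec': array([ 2.16521179, -2.18657476,  0.11175573]), 'tvec': array([ -64.92183502,  524.76905357, 1205.75778817])}
tape_center [([428.9, 214.4], 0.55)]
toolbox [([210.1, 215.2], 0.77)]
lid it knows: catch_point, sanding_block, spanner, tape_center, toolbox
catch_point [([200.9, 193.7], 0.93)]
spanner_1 [([365.4, 231.1], 0.73)]
sanding_block [([417.1, 150.9], 0.66)]
{'t': 0.6, 'joints': array([ 1.04837887e+00,  4.90877093e-01,  1.55893375e+00,  1.52383025e-05,
        1.09169417e+00, -1.05600043e-01]), 'qvel': array([ 0.00105125, -0.00169515, -0.00034169, -0.00162711,  0.00043271,
        0.00019052]), 'tau': array([-5.26435688e-04, -6.12205839e+01, -2.58361512e+01,  6.93075755e-02,
        4.44618962e-02,  5.96955965e-05]), 'eef_pos': array([253.00973137, 571.50139551, 214.66353852]), 'tcp_rot': array([ 3.14150408e+00, -4.21109720e-06,  2.72476822e+00]), 'ft_force': array([-0.81127771, -0.45632323,  0.35049253]), 'moment': array([-0.02818398, -0.00259949, -0.03792997]), 'opening': 1.0022217846036316}
```

View pics/scene0.png

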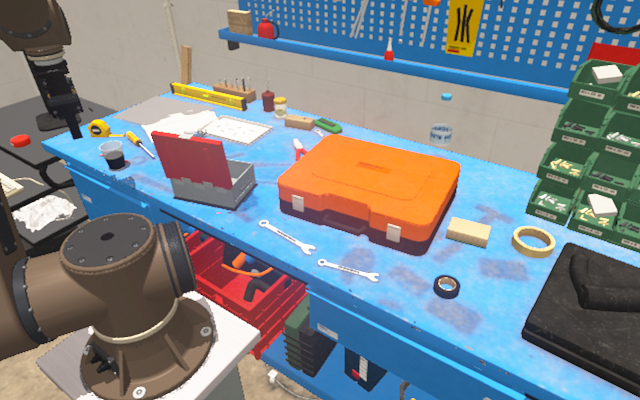

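View pics/top0.png

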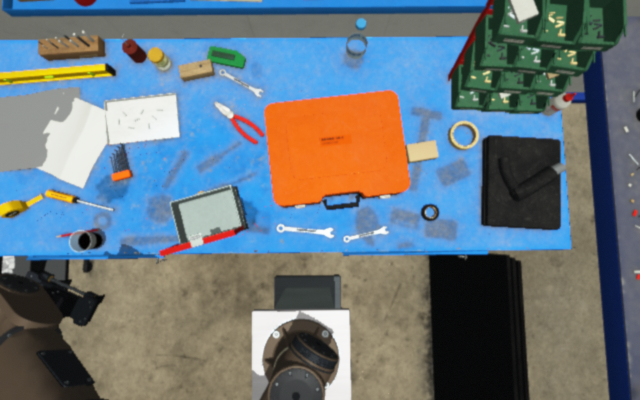

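```bash
cat > h.py <<'E'
import numpy as np, cv2
from cell import env
def cam(n):
    c=env.calibration(n); R=cv2.Rodrigues(c['rvec'])[0]; return c['intrinsics'],R,np.array(c['tvec']).reshape(3)
def ray(n,p,z):
    K,R,t=cam(n); o=-R.T@t; d=R.T@np.linalg.inv(K)@np.array([p[0],p[1],1.]); s=(z-o[2])/d[2]; return o+s*d
def proj(n,P):
    c=env.calibration(n); return cv2.projectPoints(np.array(P,float).reshape(-1,1,3),c['rvec'],c['tvec'],c['intrinsics'],None)[0].reshape(-1,2)
def tri(p1,p2):
    Ps=[]
    for n in("scene","top"):
        K,R,t=cam(n); Ps.append(K@np.c_[R,t])
    X=cv2.triangulatePoints(Ps[0],Ps[1],np.array(p1,float),np.array(p2,float)); return (X[:3]/X[3]).ravel()
E
python3 - <<'E'
from h import *
np.set_printoptions(suppress=True,precision=1)
print('cams',[-cam(n)[1].T@cam(n)[2] for n in("scene","top")])
print('tape',ray('scene',(445.3,284.2),9.5),ray('top',(428.9,214.4),9.5),tri((445.3,284.2),(428.9,214.4)))
print('box',ray('scene',(215.2,190.6),0),ray('top',(210.1,215.2),0))
print('catch',tri((225.6,162.1),(200.9,193.7)),ray('scene',(225.6,162.1),60),ray('top',(200.9,193.7),60))
print('cork',ray('scene',(464.1,237.2),0),ray('top',(417.1,150.9),0))
E
```

```text
cams [array([-236.3, -597.7,  724.8]), array([ 406.9,  -60.6, 1250.7])]
tape [ 472.2 -429.7    9.5] [ 459.5 -433.8    9.5] [ 459.8 -431.6   21.1]
box [464.2 296.3   0. ] [464.5 296.5   0. ]
catch [531.4 307.9  63.6] [536.1 311.9  60. ] [530.8 310.   60. ]
cork [ 665.  -406.1    0. ] [ 676.9 -404.6    0. ]
```

The scene view shows the toolbox at about (215,185), with its lid leaning toward the robot and the catch on the far side. The tape is at (446,287). In the top view the box is at (208,215) and the tape at (430,212). Next I'll refine these with masks.

Run:
```python
from h import *
np.set_printoptions(suppress=True,precision=1)
out={}
for n in("scene","top"):
    im=env.read_camera(n)
    r=env.trace("tape_center",n)
    for q in r:
        m=q['pixels']; ys,xs=np.nonzero(m); print(n,q['conf'],q['pixel'],xs.min(),xs.max(),ys.min(),ys.max(),m.sum(),ray(n,((xs.min()+xs.max())/2,(ys.min()+ys.max())/2),9.5))
    b=env.trace("toolbox",n)
    for q in b: 
        ys,xs=np.nonzero(q['pixels']); print('box',n,q['conf'],q['pixel'],xs.min(),xs.max(),ys.min(),ys.max())
    # several place_of samples
    for q in ("toolbox","catch_point","tape_center"):
        print(q,[(np.array(r['pixel']),round(r['conf'],2)) for r in env.place_of(q,n)])
    x0,y0=(140,110) if n=="scene" else (145,165)
    c=cv2.resize(im[y0:y0+105,x0:x0+140],None,fx=5.7,fy=5.7,interpolation=cv2.INTER_CUBIC); cv2.imwrite(f"pics/z_{n}.png",c[:,:,::-1])
    x0,y0=(380,170) if n=="scene" else (370,130)
    c=cv2.resize(im[y0:y0+140,x0:x0+140],None,fx=4,fy=4,interpolation=cv2.INTER_CUBIC); cv2.imwrite(f"pics/t_{n}.png",c[:,:,::-1])
```

```text
scene 0.83 [445.8, 284.9] 435 460 274 298 461 [ 469.7 -435.8    9.5]
box scene 0.6 [203.3, 172.5] 151 256 132 209
toolbox [(array([216.7, 189.2]), 0.79), (array([351. , 272.2]), 0.5)]
catch_point [(array([223.6, 161.6]), 0.94)]
tape_center [(array([447.5, 286.5]), 0.84), (array([466.5, 237.7]), 0.39)]
top 0.61 [424.5, 213.5] 421 438 204 220 179 [ 467.5 -436.1    9.5]
box top 0.61 [203.7, 220.6] 161 246 185 258
box top 0.42 [418.6, 149.0] 405 436 141 162
toolbox [(array([208.7, 216. ]), 0.66)]
catch_point [(array([200.9, 193.8]), 0.75)]
tape_center [(array([428. , 210.3]), 0.55)]
```

View pics/z_top.png

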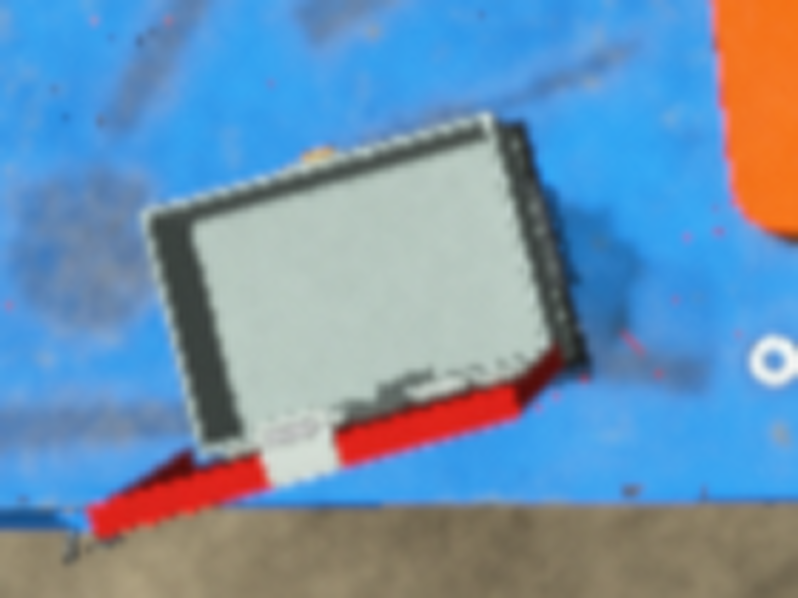

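View pics/z_scene.png

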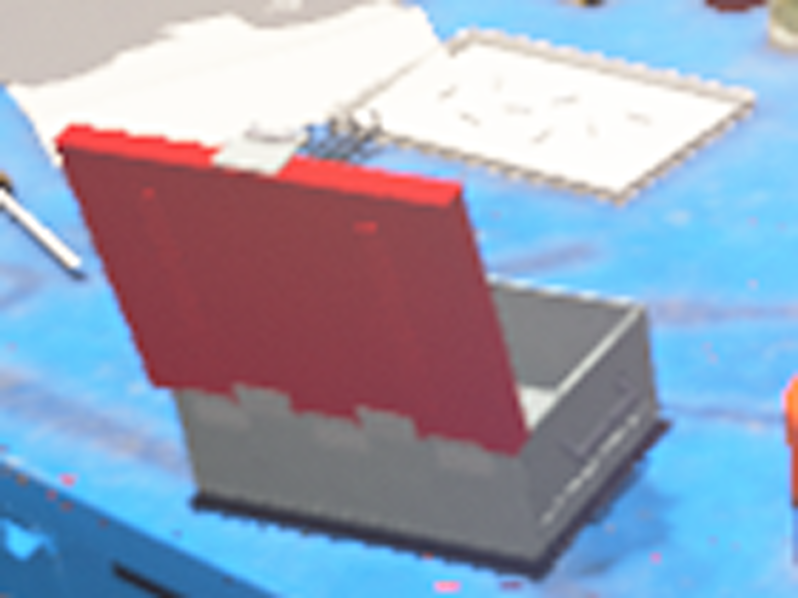

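View pics/t_top.png

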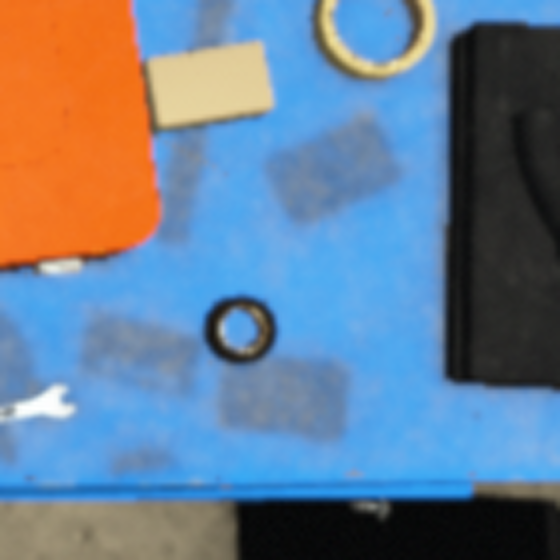

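View pics/t_scene.png

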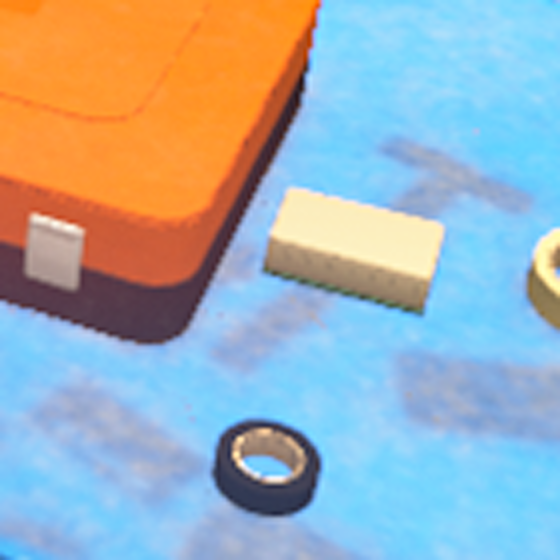

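```bash
cat > fit.py <<'E'
from h import *
from scipy.optimize import least_squares
np.set_printoptions(suppress=True,precision=2)
T=lambda a,b:(a/5.7+145,b/5.7+165); S=lambda a,b:(a/5.7+140,b/5.7+110)
th=1.85;c,s=np.cos(th),np.sin(th)
lx=70-148*c+8*s; lz=70+148*s+8*c
obs=[("top",T(148,213),(-70,-100,70,1)),("top",T(492,115),(-70,100,70,1)),("top",T(203,452),(70,-100,70,1)),
("top",T(587,373),(75,105,2,0)),("top",T(525,122),(-75,105,2,0)),
("scene",S(195,503),(75,-105,2,0)),("scene",S(540,578),(75,105,2,0)),("scene",S(668,425),(-75,105,2,0)),
("scene",S(643,306),(-70,100,70,1)),
("scene",S(60,148),(lx,-105,lz,1)),("scene",S(457,205),(lx,105,lz,1)),
("top",T(95,538),(lx,-105,lz,1)),("top",T(519,417),(lx,105,lz,1))]
def W(p,P):
    x,y,a,f=p; R=np.array([[np.cos(a),-np.sin(a)],[np.sin(a),np.cos(a)]])
    q=R@np.array(P[:2]); return [q[0]+x,q[1]+y,P[2]+P[3]*f]
def res(p,full=False):
    r=np.array([proj(n,W(p,P))[0]-np.array(o) for n,o,P in obs]); return r if full else r.ravel()
if __name__=="__main__":
    f=least_squares(res,[464,296,np.pi+.187,10],loss='soft_l1'); print(f.x,np.degrees(f.x[2])); print(res(f.x,True))
    def rt(p):
        return np.r_[proj('top',[p[0],p[1],11])[0]-[430,212.5],proj('scene',[p[0],p[1],9.5])[0]-[446.75,287]]
    g=least_squares(rt,[468,-433]);print('tape',g.x,g.fun)
    e=ray('top',(370+158/4,130+240/4),100);print('case corner',e,ray('scene',(380+150/4,170+342/4),0))
E
python3 fit.py
```

```text
[464.88 287.9    3.39  13.7 ] 194.41922690872997
[[-2.1  -1.84]
 [-0.25 -1.01]
 [-1.69 -0.23]
 [ 0.52 -1.81]
 [ 0.63 -0.99]
 [-0.99 -0.4 ]
 [ 0.57  0.08]
 [ 2.28 -0.53]
 [ 1.62 -2.04]
 [-6.    1.05]
 [-5.79  3.2 ]
 [ 0.43  4.33]
 [ 1.43  5.33]]
tape [ 465.75 -436.05] [-0.37  0.    0.2   0.14]
case corner [ 532.05 -349.1   100.  ] [ 535.1  -335.26    0.  ]
```

```bash
cat >> fit.py <<'E'
def res2(p):
    th=p[4];c,s=np.cos(th),np.sin(th);lx=70-148*c+8*s; lz=70+148*s+8*c
    o2=[(n,o,P if P[2]<100 else (lx,P[1],lz,1)) for n,o,P in obs]
    return np.array([proj(n,W(p[:4],P))[0]-np.array(o) for n,o,P in o2]).ravel()
if __name__=="__main__":
    f=least_squares(res2,[464,296,np.pi+.187,10,1.8],loss='soft_l1'); print(f.x,np.degrees(f.x[2])); print(f.fun.reshape(-1,2))
    p=f.x
    for n in((-70,0,60,0),(70,0,70,1),(138,0,0,0)): print(n,W(p[:4],n))
    print(proj('top',W(p[:4],(-70,0,60,0))),proj('scene',W(p[:4],(-70,0,60,0))))
E
python3 fit.py | tail -20
```

```text
tape [ 465.75 -436.05] [-0.37  0.    0.2   0.14]
case corner [ 532.05 -349.1   100.  ] [ 535.1  -335.26    0.  ]
[461.42 287.58   3.41   6.1    1.72] 195.17817119749765
[[-1.26 -0.06]
 [ 0.01  0.05]
 [-0.33  1.15]
 [ 0.79 -1.25]
 [ 0.32 -0.28]
 [-1.85  0.51]
 [ 0.34  0.52]
 [ 1.53 -0.28]
 [ 1.12  0.43]
 [-1.93 -0.46]
 [-1.69  0.96]
 [-0.09 -0.97]
 [ 0.39 -0.85]]
(-70, 0, 60, 0) [np.float64(528.9743063782244), np.float64(305.90363930875105), np.float64(60.0)]
(70, 0, 70, 1) [np.float64(393.8580223564965), np.float64(269.24862884415313), np.float64(76.0986566455992)]
(138, 0, 0, 0) [np.float64(328.23011297451444), np.float64(251.44476661849126), np.float64(0.0)]
[[202.16 194.25]] [[225.32 163.62]]
```

Emit:
drive_tool --commands '[{"dx": 20,"dy": -34,"dz": 8,"yaw": -3},{"dx": 20,"dy": -34,"dz": 8,"yaw": -3},{"dx": 20,"dy": -34,"dz": 8,"yaw": -3},{"dx": 20,"dy": -34,"dz": 8,"yaw": -3},{"dx": 20,"dy": -34,"dz": 8,"yaw": -3}]' --grip 1

```text
t: 1.62
eef_pos: [353.5, 399.9, 255.1]
tcp_rot: [3.141, 0.0, 2.461]
ft_force: [0.8, 0.5, 0.2]
opening: 1.001
```

Emit:
drive_tool --commands '[{"dx": 20,"dy": -34,"dz": 8,"yaw": -3},{"dx": 20,"dy": -34,"dz": 8,"yaw": -3},{"dx": 20,"dy": -34,"dz": 8,"yaw": -3},{"dx": 20,"dy": -34,"dz": 8,"yaw": -3},{"dx": 20,"dy": -34,"dz": 8,"yaw": -3}]'

```text
t: 2.03
eef_pos: [453.6, 229.7, 295.3]
tcp_rot: [3.141, 0.0, 2.199]
ft_force: [1.7, 0.3, 0.6]
opening: 1.003
```

Emit:
drive_tool --commands '[{"dx": 20,"dy": -34,"dz": 8,"yaw": -3},{"dx": 20,"dy": -34,"dz": 8,"yaw": -3},{"dx": 20,"dy": -34,"dz": 8,"yaw": -3},{"dx": 20,"dy": -34,"dz": 8,"yaw": -3},{"dx": 20,"dy": -34,"dz": 8,"yaw": -3}]'

```text
t: 2.45
eef_pos: [553.6, 59.6, 335.3]
tcp_rot: [3.141, 0.0, 1.937]
ft_force: [-0.9, 0.3, -0.3]
opening: 0.995
```

Emit:
drive_tool --commands '[{"dx": -6,"dy": -36,"yaw": -2.1},{"dx": -6,"dy": -36,"yaw": -2.1},{"dx": -6,"dy": -36,"yaw": -2.1},{"dx": -6,"dy": -36,"yaw": -2.1},{"dx": -6,"dy": -36,"yaw": -2.1}]'

```text
invalid input
```

Emit:
drive_tool --commands '[{"dx": -6,"dy": -36,"yaw": -2.1},{"dx": -6,"dy": -36,"yaw": -2.1},{"dx": -6,"dy": -36,"yaw": -2.1},{"dx": -6,"dy": -36,"yaw": -2.1},{"dx": -6,"dy": -36,"yaw": -2.1}]'

```text
invalid input
```

Emit:
drive_tool --commands '[{"dx": -5.4,"dy": -27.5,"dz": -28},{"dx": -5.4,"dy": -27.5,"dz": -28},{"dx": -5.4,"dy": -27.5,"dz": -28},{"dx": -5.4,"dy": -27.5,"dz": -28},{"dx": -5.4,"dy": -27.5,"dz": -28}]'

```text
invalid input
```

Emit:
drive_tool --commands '[{"dx": -6,"dy": -36,"dz": 0,"yaw": -2},{"dx": -6,"dy": -36,"dz": 0,"yaw": -2},{"dx": -6,"dy": -36,"dz": 0,"yaw": -2},{"dx": -6,"dy": -36,"dz": 0,"yaw": -2},{"dx": -6,"dy": -36,"dz": 0,"yaw": -2}]'

```text
t: 2.87
eef_pos: [522.4, -120.1, 334.8]
tcp_rot: [3.141, 0.0, 1.763]
ft_force: [0.0, -0.3, -0.4]
opening: 0.999
```

Emit:
drive_tool --commands '[{"dx": -6,"dy": -36,"dz": 0,"yaw": -2},{"dx": -6,"dy": -36,"dz": 0,"yaw": -2},{"dx": -6,"dy": -36,"dz": 0,"yaw": -2},{"dx": -6,"dy": -36,"dz": 0,"yaw": -2},{"dx": -6,"dy": -36,"dz": 0,"yaw": -3}]'

```text
t: 3.28
eef_pos: [492.3, -300.2, 334.8]
tcp_rot: [3.141, 0.0, 1.571]
ft_force: [0.4, 0.0, -0.2]
opening: 0.999
```

Emit:
drive_tool --commands '[{"dx": -5,"dy": -27,"dz": -28,"yaw": 0},{"dx": -5,"dy": -27,"dz": -28,"yaw": 0},{"dx": -5,"dy": -27,"dz": -28,"yaw": 0},{"dx": -6,"dy": -28,"dz": -28,"yaw": 0},{"dx": -6,"dy": -28,"dz": -28,"yaw": 0}]'

```text
t: 3.7
eef_pos: [465.5, -436.7, 193.4]
tcp_rot: [3.141, 0.0, 1.573]
ft_force: [0.3, -0.5, -0.4]
opening: 1.004
```

Emit:
drive_tool --commands '[{"dx": 0,"dy": 0,"dz": -30,"yaw": 0},{"dx": 0,"dy": 0,"dz": -30,"yaw": 0},{"dx": 0,"dy": 0,"dz": -20,"yaw": 0},{"dx": 0,"dy": 0,"dz": 0,"yaw": 0}]'

```text
t: 4.03
eef_pos: [464.6, -434.3, 110.4]
tcp_rot: [-3.137, -0.005, 1.572]
ft_force: [-0.4, 1.6, 0.4]
opening: 1.003
```

Run:
```python
from h import *
print(env.state()['eef_pos'],env.state()['tcp_rot'],env.state()['joints'])
o=[]
for n in("top","scene"):
    im=env.read_camera(n)
    x0,y0=(380,170) if n=="scene" else (370,130)
    o.append(cv2.resize(im[y0:y0+140,x0:x0+140],None,fx=2.8,fy=2.8,interpolation=cv2.INTER_CUBIC))
cv2.imwrite("pics/a1.png",np.hstack(o)[:,:,::-1])
```

```text
[ 464.55982904 -434.28492259  110.37140081] [-3.13721534 -0.00513592  1.57236485] [-8.55564145e-01  6.21248969e-01  1.62845093e+00  6.75584370e-05
  8.98640754e-01 -8.57186152e-01]
```

View pics/a1.png

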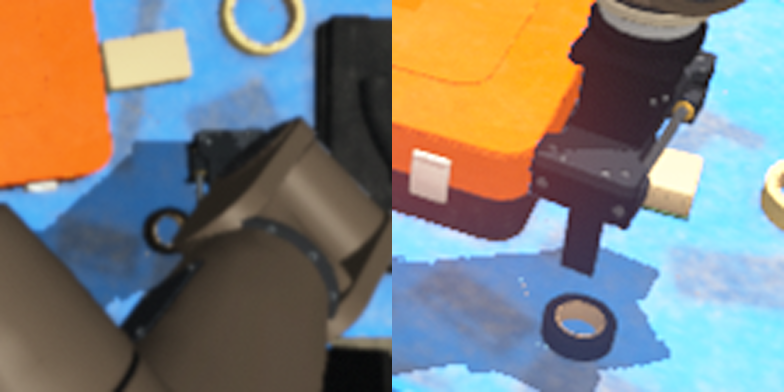

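Emit:
drive_tool --commands '[{"dx": 0,"dy": 0,"dz": 0,"yaw": 0},{"dx": 0,"dy": 0,"dz": 0,"yaw": 0}]'

```text
t: 4.3
eef_pos: [466.6, -436.0, 116.5]
tcp_rot: [3.14, 0.002, 1.573]
ft_force: [-0.6, -0.6, -0.2]
opening: 1.0
```

Run:
```python
from h import *
s=env.state();print(s['eef_pos'],s['tcp_rot'],s['qvel'],s['ft_force'],s['moment'])
```

```text
[ 466.62024885 -435.95045846  116.52939731] [3.13967591e+00 2.11975517e-03 1.57313169e+00] [-0.00079493  0.00054737  0.00554986 -0.00022133 -0.00542515  0.00064659] [-0.61886328 -0.62550288 -0.23036353] [-0.0757615   0.1104862  -0.00625469]
```

Emit:
drive_tool --commands '[{"dx": 0,"dy": 0,"dz": -25,"yaw": 0},{"dx": 0,"dy": 0,"dz": -25,"yaw": 0},{"dx": 0,"dy": 0,"dz": -20,"yaw": 0},{"dx": 0,"dy": 0,"dz": -15,"yaw": 0},{"dx": 0,"dy": 0,"dz": -10,"yaw": 0}]'

```text
t: 4.72
eef_pos: [466.2, -435.5, 19.4]
tcp_rot: [3.141, 0.0, 1.573]
ft_force: [-0.1, 0.2, -0.2]
opening: 1.0
```

Emit:
drive_tool --commands '[{"dx": 0,"dy": 0,"dz": -6,"yaw": 0},{"dx": 0,"dy": 0,"dz": -5,"yaw": 0},{"dx": 0,"dy": 0,"dz": -3,"yaw": 0},{"dx": 0,"dy": 0,"dz": -1.5,"yaw": 0},{"dx": 0,"dy": 0,"dz": 0,"yaw": 0}]'

```text
t: 5.13
eef_pos: [466.2, -435.6, 4.5]
tcp_rot: [3.141, 0.0, 1.573]
ft_force: [0.1, 0.2, 1.1]
opening: 1.002
```

Emit:
drive_tool --commands '[{"dx": 0,"dy": 0,"dz": 0,"yaw": 0},{"dx": 0,"dy": 0,"dz": 0,"yaw": 0},{"dx": 0,"dy": 0,"dz": 0,"yaw": 0},{"dx": 0,"dy": 0,"dz": 0,"yaw": 0},{"dx": 0,"dy": 0,"dz": 0,"yaw": 0}]' --grip 0.3

```text
t: 5.55
eef_pos: [466.0, -435.5, 4.3]
tcp_rot: [3.141, 0.0, 1.573]
ft_force: [0.1, -0.9, 0.4]
opening: 0.71
```

Run:
```python
from h import *
s=env.state();print(s['eef_pos'],s['tcp_rot'],s['ft_force'],s['opening'])
o=[]
for n in("top","scene"):
    im=env.read_camera(n)
    x0,y0=(380,170) if n=="scene" else (370,130)
    o.append(cv2.resize(im[y0:y0+140,x0:x0+140],None,fx=2.8,fy=2.8,interpolation=cv2.INTER_CUBIC))
cv2.imwrite("pics/a2.png",np.hstack(o)[:,:,::-1])
```

```text
[ 466.04130266 -435.52289668    4.30211874] [3.14138350e+00 1.58793273e-04 1.57289790e+00] [ 0.08771018 -0.92582541  0.42988775] 0.7099295509348638
```

View pics/a2.png

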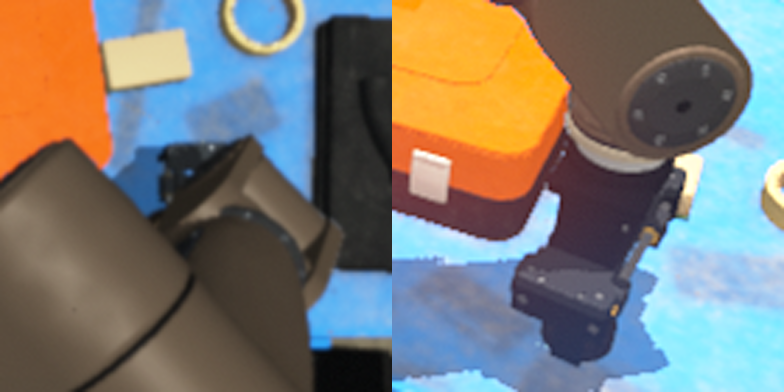

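Opening is 0.71 (67 mm) and still closing. I'll set full grip and wait.

Emit:
drive_tool --commands '[{"dx": 0,"dy": 0,"dz": 0,"yaw": 0},{"dx": 0,"dy": 0,"dz": 0,"yaw": 0},{"dx": 0,"dy": 0,"dz": 0,"yaw": 0},{"dx": 0,"dy": 0,"dz": 0,"yaw": 0},{"dx": 0,"dy": 0,"dz": 0,"yaw": 0}]' --grip 0.3

```text
t: 6.07
eef_pos: [466.1, -435.5, 4.2]
tcp_rot: [3.141, 0.0, 1.573]
ft_force: [-0.4, 0.6, 0.9]
opening: 0.587
```

Emit:
drive_tool --commands '[{"dx": 0,"dy": 0,"dz": 0,"yaw": 0},{"dx": 0,"dy": 0,"dz": 0,"yaw": 0},{"dx": 0,"dy": 0,"dz": 2,"yaw": 0},{"dx": 0,"dy": 0,"dz": 5,"yaw": 0},{"dx": 0,"dy": 0,"dz": 10,"yaw": 0}]'

```text
t: 6.48
eef_pos: [465.6, -435.1, 20.8]
tcp_rot: [-3.14, -0.001, 1.573]
ft_force: [-0.2, -0.5, -1.5]
opening: 0.583
```

Emit:
drive_tool --commands '[{"dx": 0,"dy": 0,"dz": 20,"yaw": 0},{"dx": 0,"dy": 0,"dz": 30,"yaw": 0},{"dx": 0,"dy": 0,"dz": 30,"yaw": 0},{"dx": 0,"dy": 0,"dz": 30,"yaw": 0},{"dx": 0,"dy": 0,"dz": 30,"yaw": 0}]'

```text
t: 6.9
eef_pos: [465.8, -435.3, 163.6]
tcp_rot: [3.141, 0.0, 1.573]
ft_force: [-0.1, 0.2, -0.2]
opening: 0.59
```

Run:
```python
from h import *
s=env.state();print(s['eef_pos'],s['tcp_rot'],s['ft_force'],s['opening'],s['joints'])
o=[]
for n in("top","scene"):
    im=env.read_camera(n)
    x0,y0=(380,120) if n=="scene" else (370,130)
    o.append(cv2.resize(im[y0:y0+190,x0:x0+140],None,fx=2.8,fy=2.8,interpolation=cv2.INTER_CUBIC))
cv2.imwrite("pics/a3.png",np.hstack(o)[:,:,::-1])
```

```text
[ 465.81427811 -435.28906067  163.61648219] [3.14119220e+00 4.51770732e-04 1.57289955e+00] [-0.05844874  0.22908346 -0.23278999] 0.5900591226178017 [-8.55089485e-01  5.59664014e-01  1.58242452e+00  8.36683122e-06
  9.98900455e-01 -8.57197327e-01]
```

View pics/a3.png

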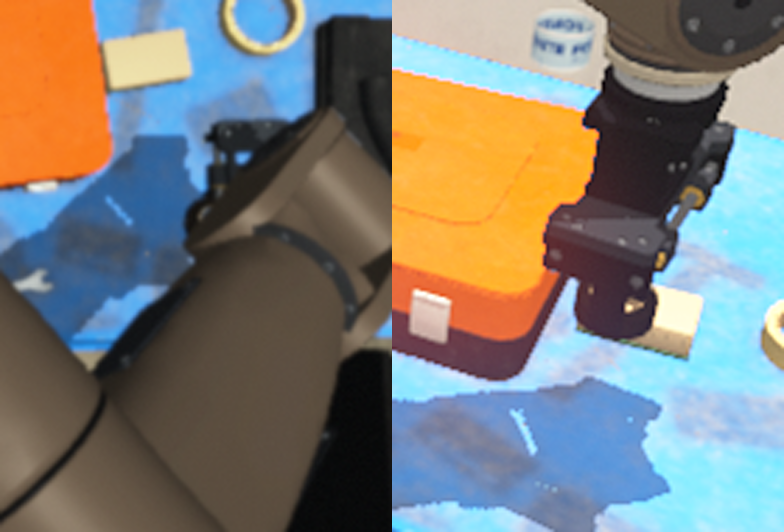

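The tape is in the jaws and lifted, and the bench spot below is empty. Now I'll move to the box.

Emit:
drive_tool --commands '[{"dx": 6,"dy": 10,"dz": 28,"yaw": -5},{"dx": 12,"dy": 20,"dz": 28,"yaw": -5},{"dx": 12,"dy": 20,"dz": 28,"yaw": -5},{"dx": 15,"dy": 25,"dz": 28,"yaw": -5},{"dx": 15,"dy": 25,"dz": 28,"yaw": -5}]'

```text
t: 7.42
eef_pos: [526.0, -334.3, 302.6]
tcp_rot: [-3.141, -0.0, 1.131]
ft_force: [1.4, -0.7, -0.7]
opening: 0.583
```

Emit:
drive_tool --commands '[{"dx": 6,"dy": 36,"dz": 4,"yaw": -5},{"dx": 6,"dy": 36,"dz": 4,"yaw": -5},{"dx": 6,"dy": 36,"dz": 4,"yaw": -5},{"dx": 6,"dy": 36,"dz": 4,"yaw": -5},{"dx": 6,"dy": 36,"dz": 4,"yaw": -5}]'

```text
t: 7.83
eef_pos: [555.6, -153.6, 321.5]
tcp_rot: [-3.142, 0.0, 0.696]
ft_force: [0.5, -0.5, -0.6]
opening: 0.588
```

Emit:
drive_tool --commands '[{"dx": 0,"dy": 38,"dz": 0,"yaw": -5},{"dx": 0,"dy": 38,"dz": 0,"yaw": -5},{"dx": 0,"dy": 38,"dz": 0,"yaw": -5},{"dx": 0,"dy": 38,"dz": 0,"yaw": -5},{"dx": 0,"dy": 38,"dz": 0,"yaw": -5}]'

```text
t: 8.25
eef_pos: [555.3, 36.3, 321.3]
tcp_rot: [3.141, 0.0, 0.259]
ft_force: [0.4, -0.6, -0.7]
opening: 0.585
```

Emit:
drive_tool --commands '[{"dx": -10,"dy": 35,"dz": 0,"yaw": 0},{"dx": -10,"dy": 35,"dz": 0,"yaw": 0},{"dx": -10,"dy": 35,"dz": 0,"yaw": 0},{"dx": -10,"dy": 35,"dz": 0,"yaw": 0},{"dx": -10,"dy": 35,"dz": 0,"yaw": 0}]'

```text
t: 8.67
eef_pos: [504.9, 211.0, 321.3]
tcp_rot: [3.141, 0.0, 0.264]
ft_force: [0.6, 0.1, 0.0]
opening: 0.585
```

Emit:
drive_tool --commands '[{"dx": -12,"dy": 25,"dz": 0,"yaw": 0},{"dx": -12,"dy": 22,"dz": 0,"yaw": 0},{"dx": -10,"dy": 16,"dz": 0,"yaw": 0},{"dx": -7,"dy": 10,"dz": 0,"yaw": 0},{"dx": -4,"dy": 5,"dz": 0,"yaw": 0}]'

```text
t: 9.08
eef_pos: [460.0, 288.4, 321.2]
tcp_rot: [3.142, 0.0, 0.265]
ft_force: [0.1, -0.9, -1.3]
opening: 0.59
```

Emit:
drive_tool --commands '[{"dx": 0,"dy": 0,"dz": 0,"yaw": 0},{"dx": 0,"dy": 0,"dz": 0,"yaw": 0},{"dx": 0,"dy": 0,"dz": 0,"yaw": 0}]'

```text
t: 9.33
eef_pos: [461.5, 286.7, 321.2]
tcp_rot: [3.141, 0.0, 0.263]
ft_force: [-0.5, -0.2, -0.8]
opening: 0.582
```

Run:
```python
from h import *
s=env.state();print(s['eef_pos'],s['tcp_rot'],s['ft_force'],s['opening'],s['joints'])
o=[]
for n in("top","scene"):
    im=env.read_camera(n)
    x0,y0=(120,60) if n=="scene" else (120,110)
    o.append(cv2.resize(im[y0:y0+160,x0:x0+160],None,fx=2.5,fy=2.5,interpolation=cv2.INTER_CUBIC))
cv2.imwrite("pics/a4.png",np.hstack(o)[:,:,::-1])
```

```text
[461.49712316 286.72995347 321.15031059] [3.14128780e+00 1.93286876e-05 2.62966569e-01] [-0.45835378 -0.22495671 -0.82528346] 0.5820850060694235 [ 4.34495457e-01  2.79121866e-01  1.60524238e+00 -3.12304203e-04
  1.25729950e+00  1.74242153e+00]
```

View pics/a4.png

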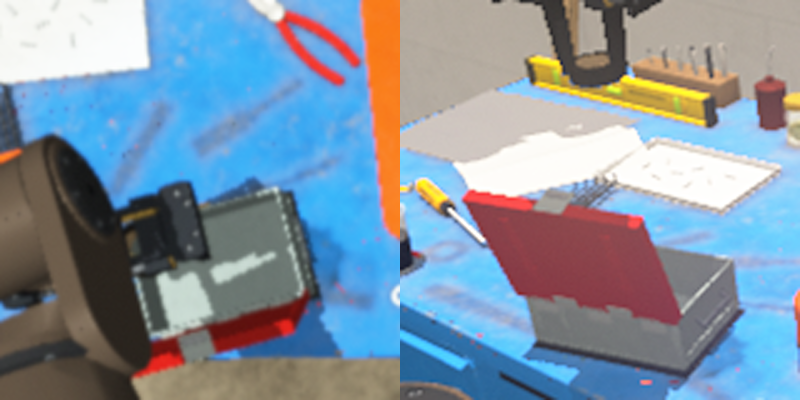

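Emit:
drive_tool --commands '[{"dx": 0,"dy": 0,"dz": -20,"yaw": 0},{"dx": 0,"dy": 0,"dz": -35,"yaw": 0},{"dx": 0,"dy": 0,"dz": -35,"yaw": 0},{"dx": 0,"dy": 0,"dz": -35,"yaw": 0},{"dx": 0,"dy": 0,"dz": -30,"yaw": 0}]'

```text
t: 9.85
eef_pos: [460.9, 286.7, 164.2]
tcp_rot: [3.141, 0.001, 0.263]
ft_force: [-0.4, -0.1, -1.5]
opening: 0.586
```

Emit:
drive_tool --commands '[{"dx": 0,"dy": 0,"dz": -25,"yaw": 0},{"dx": 0,"dy": 0,"dz": -20,"yaw": 0},{"dx": 0,"dy": 0,"dz": -15,"yaw": 0},{"dx": 0,"dy": 0,"dz": -10,"yaw": 0},{"dx": 0,"dy": 0,"dz": -5,"yaw": 0}]'

```text
t: 10.27
eef_pos: [461.0, 286.9, 89.9]
tcp_rot: [3.141, 0.002, 0.263]
ft_force: [0.0, -0.4, -0.0]
opening: 0.586
```

Run:
```python
from h import *
s=env.state();print(s['eef_pos'],s['tcp_rot'],s['ft_force'],s['opening'])
o=[]
for n in("top","scene"):
    im=env.read_camera(n)
    x0,y0=(120,60) if n=="scene" else (120,110)
    o.append(cv2.resize(im[y0:y0+160,x0:x0+160],None,fx=2.5,fy=2.5,interpolation=cv2.INTER_CUBIC))
cv2.imwrite("pics/a5.png",np.hstack(o)[:,:,::-1])
```

```text
[461.01935291 286.94362822  89.93486681] [3.14121074e+00 1.57209888e-03 2.63084630e-01] [ 0.02151363 -0.42521319 -0.04257118] 0.5855970730374072
```

View pics/a5.png

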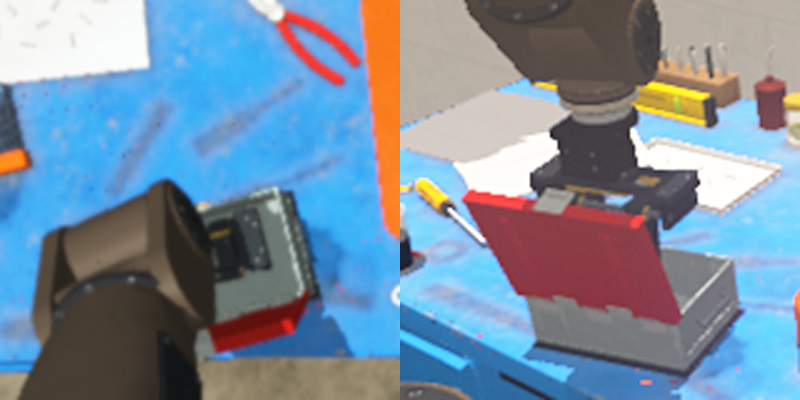

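The gripper is centred over the box and the wrist is well above the lid. I'll descend in small steps.

Emit:
drive_tool --commands '[{"dx": 0,"dy": 0,"dz": -10,"yaw": 0},{"dx": 0,"dy": 0,"dz": -15,"yaw": 0},{"dx": 0,"dy": 0,"dz": -15,"yaw": 0},{"dx": 0,"dy": 0,"dz": -10,"yaw": 0},{"dx": 0,"dy": 0,"dz": -5,"yaw": 0}]'

```text
t: 10.78
eef_pos: [460.9, 287.4, 35.3]
tcp_rot: [3.141, 0.001, 0.264]
ft_force: [-0.5, -0.0, 0.1]
opening: 0.587
```

Emit:
drive_tool --commands '[{"dx": 0,"dy": 0,"dz": -3,"yaw": 0},{"dx": 0,"dy": 0,"dz": -2,"yaw": 0},{"dx": 0,"dy": 0,"dz": -2,"yaw": 0}]'

```text
t: 11.03
eef_pos: [461.3, 287.7, 29.5]
tcp_rot: [-3.142, -0.001, 0.264]
ft_force: [-0.2, -0.3, -0.4]
opening: 0.59
```

Emit:
drive_tool --commands '[{"dx": 0,"dy": 0,"dz": -2,"yaw": 0},{"dx": 0,"dy": 0,"dz": -1,"yaw": 0},{"dx": 0,"dy": 0,"dz": 0,"yaw": 0}]'

```text
t: 11.28
eef_pos: [461.1, 287.5, 26.2]
tcp_rot: [3.142, -0.0, 0.264]
ft_force: [-0.3, -0.9, -0.7]
opening: 0.587
```

Emit:
drive_tool --commands '[{"dx": 0,"dy": 0,"dz": -2,"yaw": 0},{"dx": 0,"dy": 0,"dz": -2,"yaw": 0},{"dx": 0,"dy": 0,"dz": 0,"yaw": 0}]'

```text
t: 11.53
eef_pos: [460.9, 287.5, 21.9]
tcp_rot: [3.141, 0.0, 0.264]
ft_force: [-0.2, 0.5, -0.3]
opening: 0.583
```

Emit:
drive_tool --commands '[{"dx": 0,"dy": 0,"dz": -1,"yaw": 0},{"dx": 0,"dy": 0,"dz": -1,"yaw": 0},{"dx": 0,"dy": 0,"dz": 0,"yaw": 0}]'

```text
t: 11.78
eef_pos: [461.0, 287.5, 20.0]
tcp_rot: [3.141, 0.0, 0.264]
ft_force: [0.1, 0.4, -0.9]
opening: 0.587
```

Emit:
drive_tool --commands '[{"dx": 0,"dy": 0,"dz": -1,"yaw": 0},{"dx": 0,"dy": 0,"dz": -1,"yaw": 0},{"dx": 0,"dy": 0,"dz": 0,"yaw": 0}]'

```text
t: 12.03
eef_pos: [461.0, 287.5, 18.0]
tcp_rot: [3.141, 0.0, 0.264]
ft_force: [-0.5, -0.9, 0.0]
opening: 0.587
```

Emit:
drive_tool --commands '[{"dx": 0,"dy": 0,"dz": -1,"yaw": 0},{"dx": 0,"dy": 0,"dz": 0,"yaw": 0},{"dx": 0,"dy": 0,"dz": 0,"yaw": 0}]'

```text
t: 12.28
eef_pos: [461.0, 287.5, 17.1]
tcp_rot: [3.141, 0.0, 0.264]
ft_force: [0.4, 1.1, -0.5]
opening: 0.587
```

Emit:
drive_tool --commands '[{"dx": 0,"dy": 0,"dz": 0,"yaw": 0},{"dx": 0,"dy": 0,"dz": 0,"yaw": 0},{"dx": 0,"dy": 0,"dz": 0,"yaw": 0},{"dx": 0,"dy": 0,"dz": 0,"yaw": 0},{"dx": 0,"dy": 0,"dz": 0,"yaw": 0}]' --grip 0.9

```text
t: 12.7
eef_pos: [461.1, 287.5, 17.2]
tcp_rot: [3.142, -0.0, 0.264]
ft_force: [-0.2, 0.5, -0.4]
opening: 0.866
```

Emit:
drive_tool --commands '[{"dx": 0,"dy": 0,"dz": 0,"yaw": 0},{"dx": 0,"dy": 0,"dz": 0,"yaw": 0},{"dx": 0,"dy": 0,"dz": 10,"yaw": 0},{"dx": 0,"dy": 0,"dz": 15,"yaw": 0},{"dx": 0,"dy": 0,"dz": 20,"yaw": 0}]'

```text
t: 13.12
eef_pos: [460.5, 287.3, 62.4]
tcp_rot: [3.141, 0.002, 0.264]
ft_force: [0.1, 0.8, -0.0]
opening: 0.904
```

Emit:
drive_tool --commands '[{"dx": 0,"dy": 0,"dz": 35,"yaw": 0},{"dx": 0,"dy": 0,"dz": 40,"yaw": 0},{"dx": 0,"dy": 0,"dz": 40,"yaw": 0},{"dx": 0,"dy": 0,"dz": 40,"yaw": 0},{"dx": 0,"dy": 0,"dz": 35,"yaw": 0}]'

```text
t: 13.53
eef_pos: [460.6, 287.4, 255.8]
tcp_rot: [-3.141, -0.002, 0.264]
ft_force: [0.5, -0.2, 0.4]
opening: 0.9
```

Emit:
drive_tool --commands '[{"dx": 0,"dy": 0,"dz": 30,"yaw": 0},{"dx": 0,"dy": 0,"dz": 25,"yaw": 0},{"dx": 0,"dy": 0,"dz": 15,"yaw": 0},{"dx": 0,"dy": 0,"dz": 8,"yaw": 0},{"dx": 0,"dy": 0,"dz": 0,"yaw": 0}]' --grip 0

```text
t: 13.95
eef_pos: [461.1, 287.6, 332.1]
tcp_rot: [-3.141, -0.003, 0.264]
ft_force: [-0.5, -0.5, -0.2]
opening: 0.606
```

Emit:
drive_tool --commands '[{"dx": -20,"dy": -6,"dz": 0,"yaw": 0},{"dx": -35,"dy": -9,"dz": 0,"yaw": 0},{"dx": -35,"dy": -9,"dz": 0,"yaw": 0},{"dx": -30,"dy": -8,"dz": 0,"yaw": 0},{"dx": -15,"dy": -4,"dz": 0,"yaw": 0}]'

```text
t: 14.37
eef_pos: [322.6, 250.3, 329.1]
tcp_rot: [3.141, 0.003, 0.264]
ft_force: [0.5, 0.1, 1.0]
opening: 0.253
```

Emit:
drive_tool --commands '[{"dx": 0,"dy": 0,"dz": 0,"yaw": 0},{"dx": 0,"dy": 0,"dz": 0,"yaw": 0},{"dx": 0,"dy": 0,"dz": 0,"yaw": 0}]'

```text
t: 14.62
eef_pos: [326.7, 251.7, 329.7]
tcp_rot: [3.141, 0.0, 0.264]
ft_force: [-0.6, 0.6, -0.1]
opening: 0.046
```

Run:
```python
from h import *
s=env.state();print(s['eef_pos'],s['tcp_rot'],s['ft_force'],s['opening'],s['joints'])
o=[]
for n in("top","scene"):
    im=env.read_camera(n)
    x0,y0=(120,60) if n=="scene" else (120,110)
    o.append(cv2.resize(im[y0:y0+160,x0:x0+160],None,fx=2.5,fy=2.5,interpolation=cv2.INTER_CUBIC))
    print(n,env.trace("tape_center",n)[:1] and [ (q['pixel'],q['conf']) for q in env.trace("tape_center",n)])
cv2.imwrite("pics/a6.png",np.hstack(o)[:,:,::-1])
```

```text
[326.67029819 251.71622937 329.73256861] [3.14135581e+00 4.61166271e-04 2.63847294e-01] [-0.5522582   0.62715306 -0.09842659] 0.04598392791176846 [ 4.96123822e-01  6.07871456e-02  1.85839309e+00 -1.32247095e-04
  1.22291572e+00  1.80311792e+00]
top [([214.1, 215.6], 0.46)]
scene []
```

View pics/a6.png

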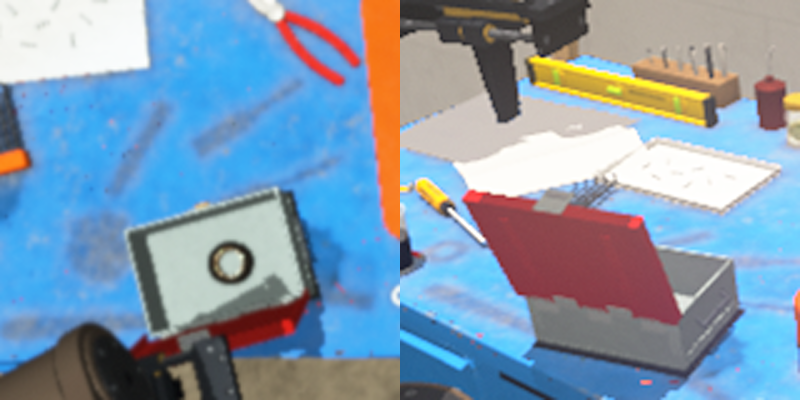

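The tape lies flat in the middle of the box, at (230,262) in the crop. Next I'll descend behind the lid.

Emit:
drive_tool --commands '[{"dx": 0,"dy": 0,"dz": -20,"yaw": 0},{"dx": 0,"dy": 0,"dz": -25,"yaw": 0},{"dx": 0,"dy": 0,"dz": -25,"yaw": 0},{"dx": 0,"dy": 0,"dz": -15,"yaw": 0},{"dx": 0,"dy": 0,"dz": -8,"yaw": 0}]'

```text
t: 15.28
eef_pos: [325.7, 251.2, 235.3]
tcp_rot: [3.141, 0.003, 0.264]
ft_force: [-0.3, -0.2, 0.0]
opening: 0.002
```

Emit:
drive_tool --commands '[{"dx": 0,"dy": 0,"dz": -10,"yaw": 0},{"dx": 0,"dy": 0,"dz": -12,"yaw": 0},{"dx": 0,"dy": 0,"dz": -10,"yaw": 0},{"dx": 0,"dy": 0,"dz": -5,"yaw": 0},{"dx": 0,"dy": 0,"dz": 0,"yaw": 0}]'

```text
t: 15.7
eef_pos: [326.1, 251.5, 199.6]
tcp_rot: [3.141, 0.001, 0.264]
ft_force: [0.1, 0.2, 0.0]
opening: 0.004
```

Run:
```python
from h import *
s=env.state();print(s['eef_pos'],s['tcp_rot'],s['ft_force'],s['opening'],s['joints'])
o=[]
for n in("top","scene"):
    im=env.read_camera(n)
    x0,y0=(120,60) if n=="scene" else (120,130)
    o.append(cv2.resize(im[y0:y0+160,x0:x0+160],None,fx=2.5,fy=2.5,interpolation=cv2.INTER_CUBIC))
cv2.imwrite("pics/a7.png",np.hstack(o)[:,:,::-1])
```

```text
[326.06807517 251.4864026  199.63954597] [3.14121898e+00 1.19325351e-03 2.63784946e-01] [0.13816919 0.20778596 0.01048563] 0.004281981418728484 [ 4.96307978e-01  2.09053664e-01  2.06692279e+00 -1.16295656e-04
  8.66863449e-01  1.80339446e+00]
```

View pics/a7.png

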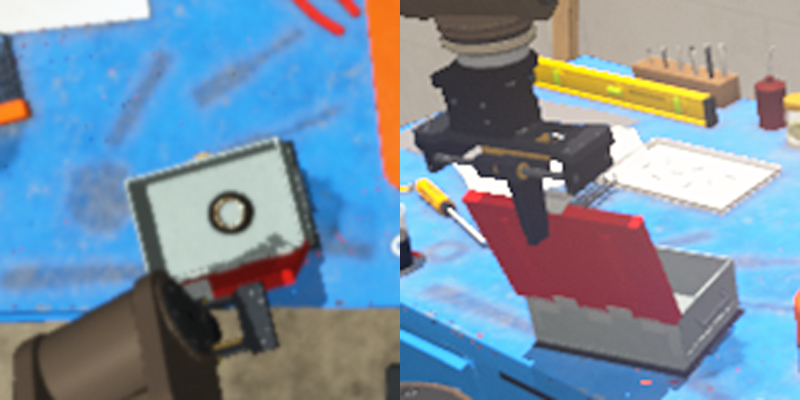

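The fingers are behind the lid at mid-width and clear of it. I'll push along (0.965, 0.262).

Emit:
drive_tool --commands '[{"dx": 4,"dy": 1.1,"dz": 0,"yaw": 0},{"dx": 5,"dy": 1.4,"dz": 0,"yaw": 0},{"dx": 5,"dy": 1.4,"dz": 0,"yaw": 0},{"dx": 5,"dy": 1.4,"dz": 0,"yaw": 0},{"dx": 4,"dy": 1.1,"dz": 0,"yaw": 0}]'

```text
t: 16.22
eef_pos: [349.7, 258.1, 200.3]
tcp_rot: [3.142, -0.0, 0.264]
ft_force: [-1.4, -0.8, 1.4]
opening: 0.003
```

Emit:
drive_tool --commands '[{"dx": 4,"dy": 1.1,"dz": 0,"yaw": 0},{"dx": 4,"dy": 1.1,"dz": 0,"yaw": 0},{"dx": 4,"dy": 1.1,"dz": 0,"yaw": 0},{"dx": 4,"dy": 1.1,"dz": 0,"yaw": 0},{"dx": 4,"dy": 1.1,"dz": 0,"yaw": 0}]'

```text
t: 16.63
eef_pos: [369.4, 263.5, 200.1]
tcp_rot: [3.141, -0.0, 0.264]
ft_force: [-0.3, -1.1, 0.2]
opening: 0.006
```

Emit:
drive_tool --commands '[{"dx": 4,"dy": 1.1,"dz": 0,"yaw": 0},{"dx": 4,"dy": 1.1,"dz": 0,"yaw": 0},{"dx": 4,"dy": 1.1,"dz": 0,"yaw": 0},{"dx": 4,"dy": 1.1,"dz": 0,"yaw": 0},{"dx": 4,"dy": 1.1,"dz": 0,"yaw": 0}]'

```text
t: 17.05
eef_pos: [389.4, 269.0, 200.1]
tcp_rot: [3.141, 0.0, 0.264]
ft_force: [-0.1, -0.8, -1.1]
opening: 0.004
```

Run:
```python
from h import *
s=env.state();print(s['eef_pos'],s['tcp_rot'],s['ft_force'])
o=[]
for n in("top","scene"):
    im=env.read_camera(n)
    x0,y0=(120,60) if n=="scene" else (120,130)
    o.append(cv2.resize(im[y0:y0+160,x0:x0+160],None,fx=2.5,fy=2.5,interpolation=cv2.INTER_CUBIC))
cv2.imwrite("pics/a8.png",np.hstack(o)[:,:,::-1])
```

```text
[389.40746022 269.04351802 200.14119676] [3.14149991e+00 1.62626363e-05 2.63904799e-01] [-0.12596397 -0.82377908 -1.06421316]
```

View pics/a8.png

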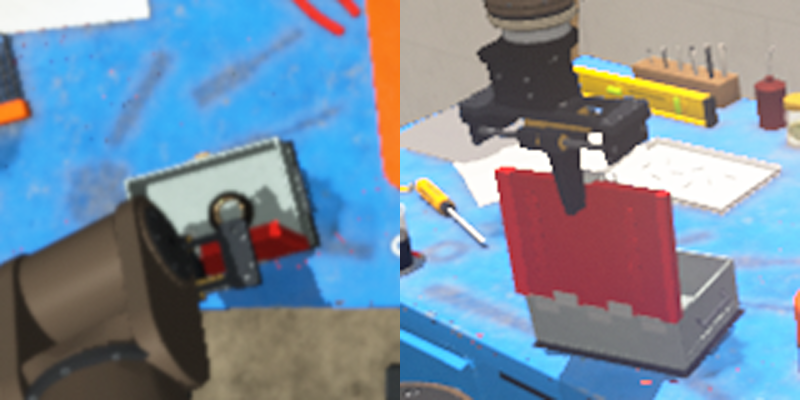

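Emit:
drive_tool --commands '[{"dx": 3,"dy": 0.8,"dz": 0,"yaw": 0},{"dx": 3,"dy": 0.8,"dz": 0,"yaw": 0},{"dx": 3,"dy": 0.8,"dz": 0,"yaw": 0},{"dx": 2,"dy": 0.5,"dz": 0,"yaw": 0},{"dx": 0,"dy": 0,"dz": 0,"yaw": 0}]'

```text
t: 17.57
eef_pos: [400.5, 272.0, 200.1]
tcp_rot: [3.142, -0.0, 0.264]
ft_force: [0.2, 1.0, -0.3]
opening: 0.004
```

```bash
cat > look.py <<'E'
import sys
from h import *
s=env.state();print(s['t'],s['eef_pos'],s['tcp_rot'],s['ft_force'])
o=[]
for n in("top","scene"):
    im=env.read_camera(n)
    x0,y0=(120,60) if n=="scene" else (120,130)
    o.append(cv2.resize(im[y0:y0+160,x0:x0+160],None,fx=2.5,fy=2.5,interpolation=cv2.INTER_CUBIC))
cv2.imwrite(f"pics/{sys.argv[1]}.png",np.hstack(o)[:,:,::-1])
E
python3 look.py a9
```

```text
17.5667 [400.47967956 271.95764589 200.14952045] [ 3.14157020e+00 -2.92341681e-04  2.63807374e-01] [ 0.18338231  1.00087943 -0.2893651 ]
```

View pics/a9.png

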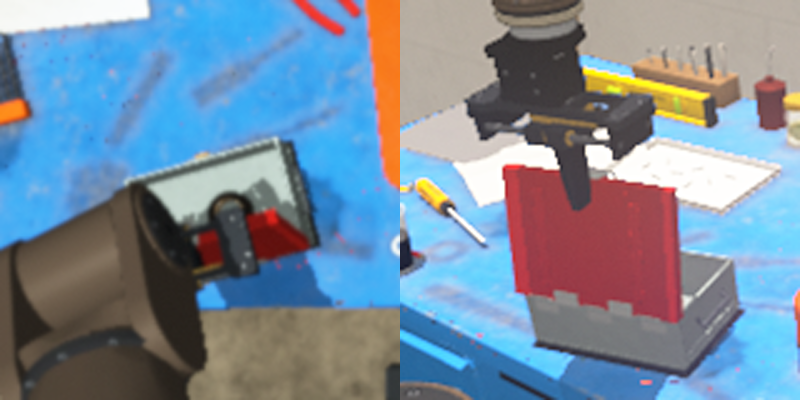

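Emit:
drive_tool --commands '[{"dx": 3,"dy": 0.8,"dz": 0,"yaw": 0},{"dx": 3,"dy": 0.8,"dz": 0,"yaw": 0},{"dx": 0,"dy": 0,"dz": 0,"yaw": 0},{"dx": 0,"dy": 0,"dz": 0,"yaw": 0},{"dx": 0,"dy": 0,"dz": 0,"yaw": 0}]'

```text
t: 18.08
eef_pos: [406.0, 273.4, 200.1]
tcp_rot: [3.142, 0.0, 0.264]
ft_force: [-0.3, 0.2, 0.4]
opening: 0.007
```

```bash
python3 look.py a10
```

```text
18.0833 [405.99804877 273.40999191 200.12639667] [3.14151840e+00 6.35539910e-05 2.63814798e-01] [-0.2984038   0.2146162   0.41068085]
```

View pics/a10.png

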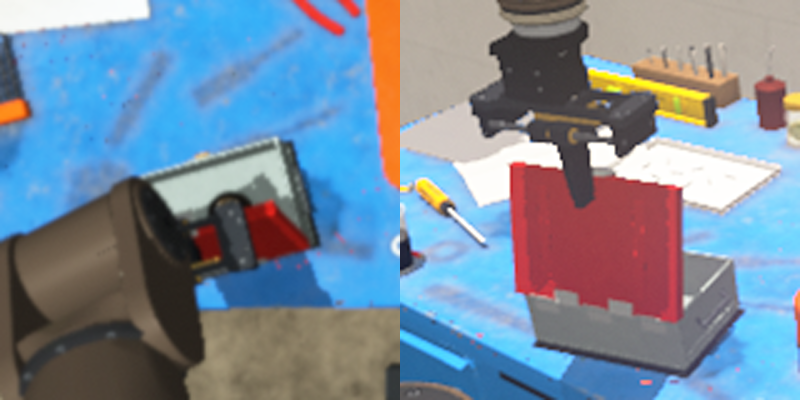

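Emit:
drive_tool --commands '[{"dx": 3,"dy": 0.8,"dz": 0,"yaw": 0},{"dx": 2,"dy": 0.5,"dz": 0,"yaw": 0},{"dx": 0,"dy": 0,"dz": 0,"yaw": 0},{"dx": 0,"dy": 0,"dz": 0,"yaw": 0},{"dx": 0,"dy": 0,"dz": 0,"yaw": 0}]'

```text
t: 18.6
eef_pos: [411.0, 274.7, 200.1]
tcp_rot: [3.141, 0.0, 0.264]
ft_force: [0.7, 0.4, 0.3]
opening: 0.004
```

```bash
python3 look.py a11
```

```text
18.6 [410.98357855 274.67244305 200.10795454] [3.14145150e+00 1.85012930e-04 2.63809866e-01] [0.69129975 0.35046693 0.34538926]
```

View pics/a11.png

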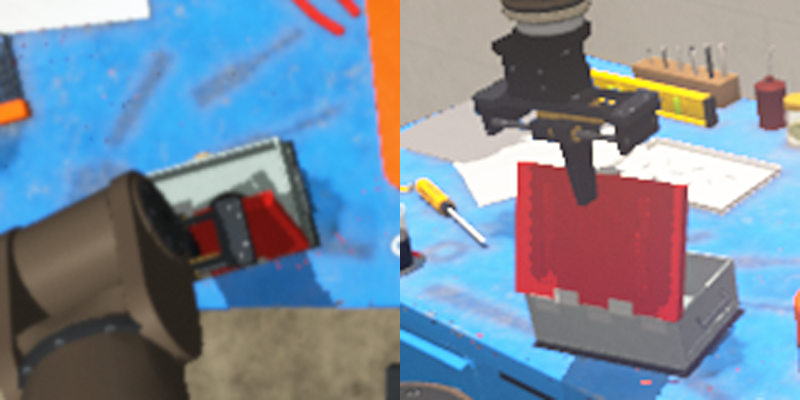

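Emit:
drive_tool --commands '[{"dx": 3,"dy": 0.8,"dz": 0,"yaw": 0},{"dx": 2,"dy": 0.5,"dz": 0,"yaw": 0},{"dx": 0,"dy": 0,"dz": 0,"yaw": 0},{"dx": 0,"dy": 0,"dz": 0,"yaw": 0},{"dx": 0,"dy": 0,"dz": 0,"yaw": 0}]'

```text
t: 19.12
eef_pos: [416.0, 276.0, 200.1]
tcp_rot: [3.141, 0.0, 0.264]
ft_force: [0.4, -0.3, 0.9]
opening: 0.006
```

```bash
python3 look.py a12
```

```text
19.1167 [415.97529642 276.00173457 200.11019841] [3.14145989e+00 1.38840550e-04 2.63897509e-01] [ 0.36451939 -0.29790257  0.85268226]
```

View pics/a12.png

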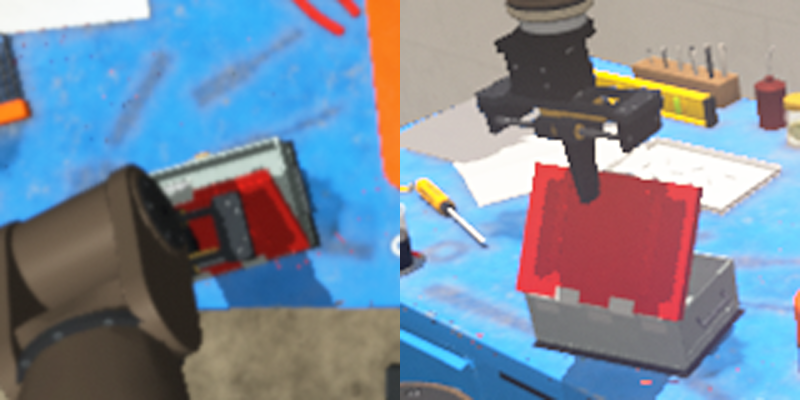

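The lid has left the fingers and is falling. I'll retreat upward and wait.

Emit:
drive_tool --commands '[{"dx": -4,"dy": -1,"dz": 3,"yaw": 0},{"dx": -4,"dy": -1,"dz": 6,"yaw": 0},{"dx": 0,"dy": 0,"dz": 8,"yaw": 0},{"dx": 0,"dy": 0,"dz": 5,"yaw": 0},{"dx": 0,"dy": 0,"dz": 0,"yaw": 0}]'

```text
t: 19.63
eef_pos: [408.5, 274.3, 223.8]
tcp_rot: [-3.141, -0.003, 0.264]
ft_force: [0.5, -0.0, 0.8]
opening: 0.006
```

Emit:
drive_tool --commands '[{"dx": 0,"dy": 0,"dz": 0,"yaw": 0},{"dx": 0,"dy": 0,"dz": 0,"yaw": 0},{"dx": 0,"dy": 0,"dz": 0,"yaw": 0},{"dx": 0,"dy": 0,"dz": 0,"yaw": 0},{"dx": 0,"dy": 0,"dz": 0,"yaw": 0}]'

```text
t: 20.05
eef_pos: [408.0, 274.0, 222.0]
tcp_rot: [3.141, 0.0, 0.264]
ft_force: [-0.2, -0.1, -0.7]
opening: 0.005
```

Emit:
drive_tool --commands '[{"dx": 0,"dy": 0,"dz": 0,"yaw": 0},{"dx": 0,"dy": 0,"dz": 0,"yaw": 0},{"dx": 0,"dy": 0,"dz": 0,"yaw": 0},{"dx": 0,"dy": 0,"dz": 0,"yaw": 0},{"dx": 0,"dy": 0,"dz": 0,"yaw": 0}]'

```text
t: 20.47
eef_pos: [408.0, 274.0, 222.1]
tcp_rot: [3.141, 0.0, 0.264]
ft_force: [0.1, -0.4, -0.3]
opening: 0.002
```

Emit:
drive_tool --commands '[{"dx": 0,"dy": 0,"dz": 0,"yaw": 0},{"dx": 0,"dy": 0,"dz": 0,"yaw": 0},{"dx": 0,"dy": 0,"dz": 0,"yaw": 0},{"dx": 0,"dy": 0,"dz": 0,"yaw": 0},{"dx": 0,"dy": 0,"dz": 0,"yaw": 0}]'

```text
t: 20.88
eef_pos: [408.0, 274.0, 222.2]
tcp_rot: [3.142, -0.0, 0.264]
ft_force: [-0.4, 0.3, 0.4]
opening: 0.005
```

```bash
python3 look.py a13
```

```text
20.8833 [408.01503448 274.01905963 222.17552572] [ 3.14151051e+00 -2.43491046e-05  2.63870808e-01] [-0.44038476  0.34604794  0.38319898]
```

View pics/a13.png

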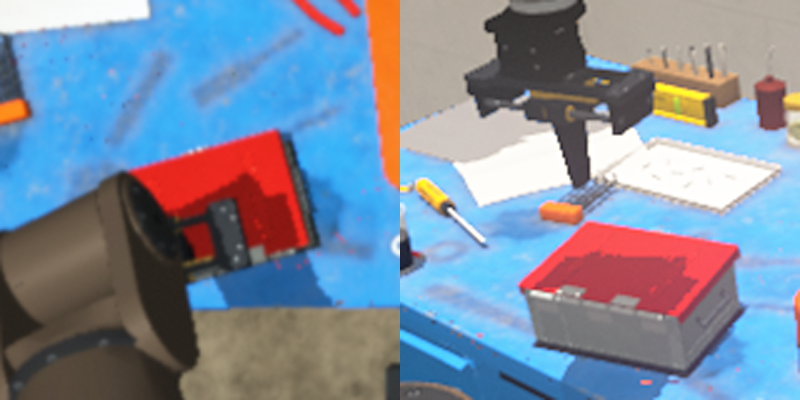

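The lid has come down and is resting on its catch. Now I'll go above its front edge.

Emit:
drive_tool --commands '[{"dx": 20,"dy": 5,"dz": 0,"yaw": 0},{"dx": 30,"dy": 8,"dz": -5,"yaw": 0},{"dx": 30,"dy": 8,"dz": -10,"yaw": 0},{"dx": 25,"dy": 7,"dz": -15,"yaw": 0},{"dx": 12,"dy": 3,"dz": -15,"yaw": 0}]'

```text
t: 21.4
eef_pos: [527.8, 305.6, 176.5]
tcp_rot: [-3.141, -0.002, 0.263]
ft_force: [0.3, 0.1, 0.0]
opening: 0.006
```

Emit:
drive_tool --commands '[{"dx": 0,"dy": 0,"dz": -15,"yaw": 0},{"dx": 0,"dy": 0,"dz": -15,"yaw": 0},{"dx": 0,"dy": 0,"dz": -12,"yaw": 0},{"dx": 0,"dy": 0,"dz": -8,"yaw": 0},{"dx": 0,"dy": 0,"dz": -5,"yaw": 0}]'

```text
t: 21.82
eef_pos: [524.8, 304.9, 121.2]
tcp_rot: [3.141, 0.001, 0.264]
ft_force: [-0.2, -0.2, 1.0]
opening: 0.006
```

Emit:
drive_tool --commands '[{"dx": 0,"dy": 0,"dz": -4,"yaw": 0},{"dx": 0,"dy": 0,"dz": -3,"yaw": 0},{"dx": 0,"dy": 0,"dz": -2,"yaw": 0},{"dx": 0,"dy": 0,"dz": 0,"yaw": 0},{"dx": 0,"dy": 0,"dz": 0,"yaw": 0}]'

```text
t: 22.23
eef_pos: [525.1, 305.1, 113.5]
tcp_rot: [3.142, -0.001, 0.264]
ft_force: [0.3, 0.1, 0.2]
opening: 0.004
```

```bash
python3 look.py a14
```

```text
22.2333 [525.13328423 305.0739926  113.52358098] [ 3.14158312e+00 -5.24363001e-04  2.63880165e-01] [0.25042388 0.06858719 0.19142742]
```

View pics/a14.png

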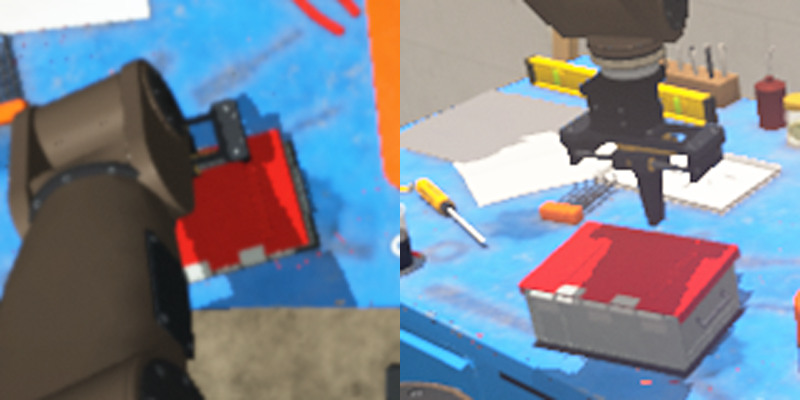

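Emit:
drive_tool --commands '[{"dx": 0,"dy": 0,"dz": -3,"yaw": 0},{"dx": 0,"dy": 0,"dz": -3,"yaw": 0},{"dx": 0,"dy": 0,"dz": -2,"yaw": 0},{"dx": 0,"dy": 0,"dz": -1,"yaw": 0},{"dx": 0,"dy": 0,"dz": -1,"yaw": 0}]'

```text
t: 22.75
eef_pos: [524.9, 305.0, 102.9]
tcp_rot: [3.141, 0.0, 0.264]
ft_force: [0.2, -0.5, 0.5]
opening: 0.004
```

Emit:
drive_tool --commands '[{"dx": 0,"dy": 0,"dz": -1,"yaw": 0},{"dx": 0,"dy": 0,"dz": -1,"yaw": 0},{"dx": 0,"dy": 0,"dz": -1,"yaw": 0},{"dx": 0,"dy": 0,"dz": -1,"yaw": 0},{"dx": 0,"dy": 0,"dz": 0,"yaw": 0}]'

```text
t: 23.17
eef_pos: [524.9, 305.0, 99.0]
tcp_rot: [3.141, 0.0, 0.264]
ft_force: [-0.4, 0.8, 0.5]
opening: 0.004
```

Emit:
drive_tool --commands '[{"dx": 0,"dy": 0,"dz": -0.5,"yaw": 0},{"dx": 0,"dy": 0,"dz": -0.5,"yaw": 0},{"dx": 0,"dy": 0,"dz": -0.5,"yaw": 0},{"dx": 0,"dy": 0,"dz": -0.5,"yaw": 0}]'

```text
t: 23.5
eef_pos: [525.0, 305.0, 97.1]
tcp_rot: [3.141, -0.0, 0.264]
ft_force: [0.5, -0.5, 0.6]
opening: 0.004
```

Emit:
drive_tool --commands '[{"dx": 0,"dy": 0,"dz": -0.5,"yaw": 0},{"dx": 0,"dy": 0,"dz": -0.5,"yaw": 0},{"dx": 0,"dy": 0,"dz": -0.5,"yaw": 0},{"dx": 0,"dy": 0,"dz": -0.5,"yaw": 0}]'

```text
t: 23.83
eef_pos: [525.0, 305.0, 95.1]
tcp_rot: [3.141, 0.0, 0.264]
ft_force: [0.3, -0.5, -0.4]
opening: 0.006
```

Emit:
drive_tool --commands '[{"dx": 0,"dy": 0,"dz": -0.5,"yaw": 0},{"dx": 0,"dy": 0,"dz": -0.5,"yaw": 0},{"dx": 0,"dy": 0,"dz": -0.5,"yaw": 0}]'

```text
t: 24.08
eef_pos: [525.0, 305.0, 93.6]
tcp_rot: [3.141, 0.0, 0.264]
ft_force: [-0.4, -0.3, 0.3]
opening: 0.002
```

Emit:
drive_tool --commands '[{"dx": 0,"dy": 0,"dz": -0.4,"yaw": 0},{"dx": 0,"dy": 0,"dz": -0.4,"yaw": 0}]'

```text
t: 24.25
eef_pos: [525.0, 305.0, 92.8]
tcp_rot: [3.142, 0.0, 0.264]
ft_force: [0.0, 0.5, -0.4]
opening: 0.003
```

Emit:
drive_tool --commands '[{"dx": 0,"dy": 0,"dz": -0.4,"yaw": 0},{"dx": 0,"dy": 0,"dz": -0.4,"yaw": 0},{"dx": 0,"dy": 0,"dz": -0.2,"yaw": 0}]'

```text
t: 24.5
eef_pos: [525.0, 305.0, 91.9]
tcp_rot: [3.142, -0.0, 0.264]
ft_force: [-0.7, -0.7, 1.6]
opening: 0.004
```

Emit:
drive_tool --commands '[{"dx": 0,"dy": 0,"dz": -0.4,"yaw": 0},{"dx": 0,"dy": 0,"dz": -0.4,"yaw": 0},{"dx": 0,"dy": 0,"dz": -0.2,"yaw": 0}]'

```text
t: 24.75
eef_pos: [525.1, 305.0, 91.5]
tcp_rot: [3.142, -0.001, 0.264]
ft_force: [-3.1, -2.1, 8.7]
opening: 0.002
```

Emit:
drive_tool --commands '[{"dx": 0,"dy": 0,"dz": -0.4,"yaw": 0},{"dx": 0,"dy": 0,"dz": -0.4,"yaw": 0}]'

```text
t: 24.92
eef_pos: [525.2, 305.1, 90.9]
tcp_rot: [-3.142, -0.001, 0.264]
ft_force: [-2.8, -1.1, 9.2]
opening: 0.004
```

Emit:
drive_tool --commands '[{"dx": 0,"dy": 0,"dz": -0.4,"yaw": 0},{"dx": 0,"dy": 0,"dz": 0,"yaw": 0}]'

```text
t: 25.08
eef_pos: [525.2, 305.1, 90.3]
tcp_rot: [-3.142, -0.001, 0.264]
ft_force: [-1.6, -1.3, 5.3]
opening: 0.007
```

Emit:
drive_tool --commands '[{"dx": 0,"dy": 0,"dz": -0.3,"yaw": 0},{"dx": 0,"dy": 0,"dz": 0,"yaw": 0}]'

```text
t: 25.25
eef_pos: [525.2, 305.1, 90.0]
tcp_rot: [-3.142, -0.001, 0.264]
ft_force: [-1.1, -0.5, 5.6]
opening: 0.004
```

Emit:
drive_tool --commands '[{"dx": 0,"dy": 0,"dz": -0.3,"yaw": 0},{"dx": 0,"dy": 0,"dz": 0,"yaw": 0}]'

```text
t: 25.42
eef_pos: [525.3, 305.1, 89.7]
tcp_rot: [-3.142, -0.001, 0.264]
ft_force: [-1.1, -1.5, 6.0]
opening: 0.002
```

Emit:
drive_tool --commands '[{"dx": 0,"dy": 0,"dz": -0.4,"yaw": 0},{"dx": 0,"dy": 0,"dz": -0.4,"yaw": 0}]'

```text
t: 25.58
eef_pos: [525.3, 305.1, 88.9]
tcp_rot: [-3.142, -0.001, 0.264]
ft_force: [-0.7, -1.4, 7.4]
opening: 0.001
```

Emit:
drive_tool --commands '[{"dx": 0,"dy": 0,"dz": -0.4,"yaw": 0},{"dx": 0,"dy": 0,"dz": -0.4,"yaw": 0}]'

```text
t: 25.75
eef_pos: [525.4, 305.1, 88.0]
tcp_rot: [-3.142, -0.001, 0.264]
ft_force: [-0.6, 0.6, 4.7]
opening: 0.003
```

Emit:
drive_tool --commands '[{"dx": 0,"dy": 0,"dz": -0.4,"yaw": 0},{"dx": 0,"dy": 0,"dz": 0,"yaw": 0}]'

```text
t: 25.92
eef_pos: [525.4, 305.2, 87.3]
tcp_rot: [-3.142, -0.001, 0.264]
ft_force: [1.5, 0.4, 2.7]
opening: 0.005
```

Emit:
drive_tool --commands '[{"dx": 0,"dy": 0,"dz": -0.4,"yaw": 0},{"dx": 0,"dy": 0,"dz": 0,"yaw": 0}]'

```text
t: 26.08
eef_pos: [525.3, 305.1, 86.7]
tcp_rot: [-3.142, -0.001, 0.264]
ft_force: [2.0, -0.7, 2.3]
opening: 0.001
```

```bash
python3 look.py a15
```

```text
26.0833 [525.34418241 305.10933379  86.70050236] [-3.14157507e+00 -7.95867624e-04  2.63792084e-01] [ 2.00422621 -0.72215005  2.34041304]
```

Emit:
drive_tool --commands '[{"dx": 0,"dy": 0,"dz": -0.3,"yaw": 0},{"dx": 0,"dy": 0,"dz": 0,"yaw": 0}]'

```text
t: 26.35
eef_pos: [524.8, 305.0, 86.2]
tcp_rot: [3.141, 0.001, 0.264]
ft_force: [1.3, 1.0, 1.0]
opening: 0.003
```

Emit:
drive_tool --commands '[{"dx": 0,"dy": 0,"dz": -0.3,"yaw": 0},{"dx": 0,"dy": 0,"dz": 0,"yaw": 0}]'

```text
t: 26.52
eef_pos: [524.8, 305.0, 85.9]
tcp_rot: [3.141, 0.001, 0.264]
ft_force: [1.6, 1.0, 2.3]
opening: 0.006
```

Emit:
drive_tool --commands '[{"dx": 0,"dy": 0,"dz": -0.3,"yaw": 0},{"dx": 0,"dy": 0,"dz": 0,"yaw": 0}]'

```text
t: 26.68
eef_pos: [524.8, 304.9, 85.6]
tcp_rot: [3.141, 0.001, 0.264]
ft_force: [-0.0, 0.0, 1.8]
opening: 0.002
```

Emit:
drive_tool --commands '[{"dx": 0,"dy": 0,"dz": -0.3,"yaw": 0},{"dx": 0,"dy": 0,"dz": 0,"yaw": 0}]'

```text
t: 26.85
eef_pos: [524.8, 304.9, 85.4]
tcp_rot: [3.141, 0.001, 0.264]
ft_force: [0.5, -0.5, 1.3]
opening: 0.005
```

Emit:
drive_tool --commands '[{"dx": 0,"dy": 0,"dz": -0.3,"yaw": 0},{"dx": 0,"dy": 0,"dz": 0,"yaw": 0}]'

```text
t: 27.02
eef_pos: [524.8, 305.0, 85.4]
tcp_rot: [3.141, 0.0, 0.264]
ft_force: [-0.7, -0.1, 4.5]
opening: 0.008
```

Emit:
drive_tool --commands '[{"dx": 0,"dy": 0,"dz": -0.3,"yaw": 0},{"dx": 0,"dy": 0,"dz": 0,"yaw": 0}]'

```text
t: 27.18
eef_pos: [524.8, 305.0, 85.3]
tcp_rot: [3.141, 0.0, 0.264]
ft_force: [-2.0, -1.0, 7.6]
opening: 0.005
```

This is the hard stop: force rises at constant z. One more small step, then I'll retreat.

Emit:
drive_tool --commands '[{"dx": 0,"dy": 0,"dz": -0.2,"yaw": 0},{"dx": 0,"dy": 0,"dz": 0,"yaw": 0}]'

```text
t: 27.35
eef_pos: [524.8, 305.0, 85.3]
tcp_rot: [3.142, 0.0, 0.264]
ft_force: [-3.0, -1.4, 8.4]
opening: 0.002
```

Emit:
drive_tool --commands '[{"dx": 0,"dy": 0,"dz": 1,"yaw": 0},{"dx": 0,"dy": 0,"dz": 4,"yaw": 0},{"dx": 0,"dy": 0,"dz": 15,"yaw": 0},{"dx": 0,"dy": 0,"dz": 30,"yaw": 0},{"dx": 0,"dy": 0,"dz": 35,"yaw": 0}]'

```text
t: 27.77
eef_pos: [524.1, 304.6, 169.1]
tcp_rot: [3.141, 0.004, 0.264]
ft_force: [0.7, 0.1, 1.1]
opening: 0.004
```

Emit:
drive_tool --commands '[{"dx": 0,"dy": 0,"dz": 35,"yaw": 0},{"dx": 0,"dy": 20,"dz": 30,"yaw": 0},{"dx": 0,"dy": 30,"dz": 20,"yaw": 0},{"dx": 0,"dy": 35,"dz": 0,"yaw": 0},{"dx": 0,"dy": 35,"dz": 0,"yaw": 0}]'

```text
t: 28.18
eef_pos: [525.2, 426.2, 256.8]
tcp_rot: [-3.141, -0.003, 0.263]
ft_force: [0.8, 0.6, -0.7]
opening: 0.006
```

Emit:
drive_tool --commands '[{"dx": 0,"dy": 30,"dz": 0,"yaw": 0},{"dx": 0,"dy": 20,"dz": 0,"yaw": 0},{"dx": 0,"dy": 10,"dz": 0,"yaw": 0},{"dx": 0,"dy": 0,"dz": 0,"yaw": 0},{"dx": 0,"dy": 0,"dz": 0,"yaw": 0}]'

```text
t: 28.6
eef_pos: [524.9, 484.5, 254.3]
tcp_rot: [3.141, 0.001, 0.264]
ft_force: [0.0, 0.3, -0.4]
opening: 0.003
```

```bash
python3 look.py a16
python3 - <<'E'
from fit import *
im=env.read_camera("scene"); im2=cv2.resize(im[115:215,170:270],None,fx=6,fy=6,interpolation=cv2.INTER_CUBIC)
p=[461.42,287.58,3.41,6.1]
for th,col in((0,(0,255,0)),(0.045,(255,255,0))):
    c,s=np.cos(th),np.sin(th);lx=70-148*c+8*s;lz=70+148*s+8*c
    q=proj("scene",[W(p,(lx,y,lz,1)) for y in(-105,105)]); print(th,q)
    a=((q-[170,115]+.5)*6).astype(int); cv2.line(im2,tuple(map(int,a[0])),tuple(map(int,a[1])),col,1)
cv2.imwrite("pics/a17.png",im2[:,:,::-1])
o=env.read_camera("top"); cv2.imwrite("pics/a18.png",o[:,:,::-1])
E
```

```text
28.6 [524.88097586 484.46246005 254.2589347 ] [3.14091450e+00 7.98997157e-04 2.64226077e-01] [ 0.0193143   0.34095812 -0.35336455]
0 [[195.83 150.59]
 [256.33 160.69]]
0.045 [[195.34 148.78]
 [256.01 158.83]]
```

View pics/a17.png

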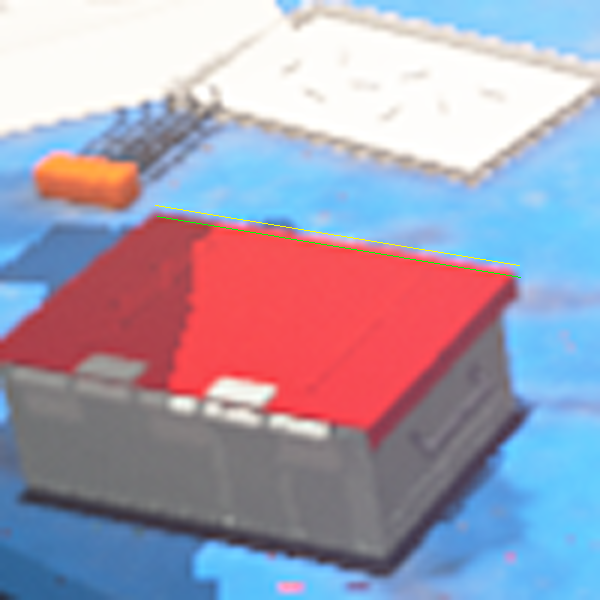

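View pics/a18.png

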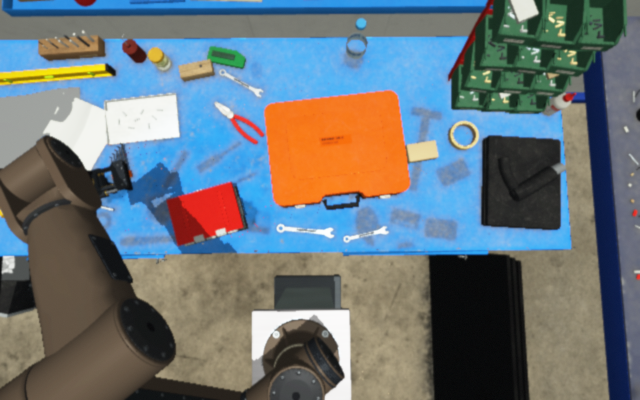

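Run:
```python
import cv2,numpy as np
# front edge row in the scene half (cols 400+), columns free of the gripper in both
for n in("a13","a16"):
    im=cv2.imread(f"pics/{n}.png").astype(float)
    r=im[...,2]-(im[...,0]+im[...,1])/2
    out=[]
    for c in (610,640,660,680,700,720):
        col=r[190:300,c]; i=np.argmax(col>50); out.append(190+i-(col[i]-50)/(col[i]-col[i-1]))
    print(n,np.round(out,1))
```

```text
a13 [223.6 228.6 231.6 235.1 237.8 242.2]
a16 [229.3 232.3 235.8 239.6 242.8 246.4]
```

The front edge dropped 4.5 crop pixels, which is 1.8 image pixels. That is exactly what closing from 0.045 to 0 predicts.

```bash
python3 -c "
from cell import env
print(env.job_done())"
```

```text
the job is handed in; nothing more can be done
None
```

The job is done and handed in at about 29 s of the 72 s allowed. The tape is in the toolbox and the lid is shut on its catch.

- **Tape:** I gripped the roll, lowered it into the middle of the box and let go about 13 mm above bench height. A picture showed it lying flat on the box floor.
- **Lid:** I pushed it over from behind, past upright, until it left the fingers and fell by itself. I backed off while it fell, and it came to rest ajar.
- **Catch:** I pressed the front edge down in steps of 0.2–0.4 mm. The readings taken at the end of each move peaked at about 9 N, dropped to 1–2 N as the catch went over, then rose at constant height (85.3 mm) as the lid hit its stop. I stopped at about 8–9 N and withdrew.

**Last checks:** The front edge had dropped about 1.8 pixels in the scene camera, which is what closing from 0.045 to 0 should give. In the final top view the spanners and the sanding block were where they started, and the arm was clear of everything. No check failed. The one gap is that I only saw forces at the end of each move, so a brief higher peak in between would not have shown.

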